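# Lay out the carving tools and the sharpening stone

## Task

Get the carving bench ready: lay the three carving tools in the tool rest, blades away from you and handles just behind its front rail, the broad one in the middle lane, the slender one to its left and the medium one to its right. Lay the sharpening stone on top of its base, centred and lengthwise, and stand the honing tin between the base and the tool rest, close beside the middle of the base's long side with a gap of about 15 mm. Leave the rosette and the offcut where they lie.

Things in the scene. Friction and masses are not known exactly. Their poses are not given: they have to be found in the camera images.
- broad_mid (a point): Fishtail carving tool, the broadest blade of three, lying flat. Wooden handle 80 mm long, 24 wide, 24 high; the thin steel blade sticks out 52 mm (slim neck, then 22 mm long, 32 wide), 12 mm above the handle's underside. The point is the handle's middle, 12 mm up, near the balance point: grasp here, across. x points from handle to blade, at the start within 0.3 rad of world x; z up
- medium_mid (a point): Straight carving chisel, medium blade, lying flat. Wooden handle 80 mm long, 24 wide, 24 high; the thin steel blade sticks out 55 mm, 14 mm wide, 12 mm above the handle's underside. The point is the handle's middle, 12 mm up, near the balance point: grasp here, across. x points from handle to blade, at the start within 0.3 rad of world x; z up
- slender_mid (a point): Carving tool with the most slender blade, lying flat. Wooden handle 80 mm long, 24 wide, 24 high; the thin steel blade sticks out 60 mm, only 5 mm wide, 12 mm above the handle's underside. The point is the handle's middle, 12 mm up, near the balance point: grasp here, across. x points from handle to blade, at the start within 0.3 rad of world x; z up
- stone_mid (a point): Grey sharpening stone, a plain slab 110 mm long (x), 40 wide (y), 22 high; the point is its centre. Grasp across its width. At the start x is within 0.3 rad of world x. All loose things lie in one row before the robot, about 110 mm apart, in any order
- tin_mid (a point): Round metal tin of honing paste, 57 mm across, 28 mm high, standing; the point is its centre, 14 mm up
- rest: Pale tool rest, fixed, left or right in the far row. Board 148 (x) x 196 (y) mm, top at z=10; origin: centre of underside; x away from robot, y left. Lanes at y=60, 0, -60. Front rail x=-74..-66, top z=30. Ridges between lanes at y=+-30, +-90, 8 thick, x=28..72, top z=24. A tool's handle middle belongs at x=-14 (-26: butt touches rail; up to 10 is fine), its blade between ridges
- base: Dark wooden stone base with cork top, fixed: 150 mm long (x), 70 wide (y), 22 high; origin: centre of its underside, top at z = 22 mm. x points away from the robot (within 0.2 rad), y to the left. It stands in the far row, on the other side from the tool rest; the two change sides
- rosette_mid (a point): Bystander, loose: small carved wooden rosette, a disc 48 mm across, 16 mm high at its middle; the point is on its axis, 6 mm up. Leave it where it lies
- offcut_mid (a point): Bystander, loose: plywood offcut 70 x 34 x 16 mm (x, y, z); the point is its centre. Leave it where it lies
Not all that is in view belongs to the job. Of the things shaped like the base, the wooden one is meant. What is shaped like the part that bears broad_mid but blue is not meant.

How it is judged:
By the outcome, as a careful person would: the job done as asked, in the order asked, and still so for the second after the job is handed in, with the robot touching nothing.
It also fails if it takes over 109 s, if anything falls off the work surface, if the arm or the gripper's body presses on something with over 40 N, if the wrist force passes 120 N, or if a joint passes its speed limit or range.

## Robot

A 6-joint arm with a two-finger parallel gripper is mounted at the origin on the work surface. World frame = base frame: x ahead of the robot, y to its left, z up, the work surface at z = 0. Lengths are in m, angles in rad, forces in N, time in s.
With the tool pointing down it reaches from about 0.35 to 0.775 m from the base axis. Payload 5.5 kg.
Tool frame: the origin (TCP) lies on the centre line of the jaws, within the pads' length; the fingertips stand 11 mm ahead of it and the grasp point (between the pads) lies 8 mm behind it; z points along the fingers, y is the line along which they close (so a half turn about z gives the same grasp; the last joint's range is limited). The gripper opens to 85 mm and grips with 20 to 120 N. Pads are 22 mm wide; open, the fingers measure 114 mm over their backs; the gripper's body (76 mm by 85 mm) begins 54 mm behind the grasp point. The pads swing forward as they close: fully open they stand 13 mm farther back than shut.
Start: joints at [1.155, 0.313, 0.046, 1.304, 0, 1.431], TCP at [0.157, 0.553, 0.213] pointing down, gripper open.
Joint ranges: [-2.76, 2.76], [-0.86, 1.69], [-1.03, 1.26], [-2.2, 2.34], [-1.47, 1.5], [-3.14, 3.14]. Speed limits (rad/s): [2.57, 2.57, 3.14, 3.14, 3.14, 3.14].

## Interface

Orientations are given as [roll, pitch, yaw] about the fixed x, y, z axes, in that order (R = Rz(yaw) Ry(pitch) Rx(roll)).
In Python, from workcell import bot gives the robot as it stands.
- The arm moves only by the tool drive_tool, never from a script. Its argument "increments" is a list of rows, each an object with "claw": the closure, from 0 (fully open) to 1 (shut); "xyz": the shift along the tool's x, y, z in mm, a list of three; "yaw": the turn about the tool's z in rad. In form: [{"claw": claw, "xyz": [tx, ty, tz], "yaw": yaw}, ...]. A call has exactly 5 rows; each row is the pose to reach, as a shift and turn from the pose commanded when the call began, along the tool's axes at that moment; what a row does not reach only later rows make up. A row lasts 1/10 s, in which the tool goes at most 50 mm and 8.59 degrees, less where a joint would pass 70% of its speed; a pose out of reach is approached as far as the arm can. A call with a gripper value outside its range is refused whole. The fingers move at their own pace and stop on an object; "newtons" is the grip in N (left out, the last holds). Time passes only in rows, so rows that repeat a pose let the fingers close, or fill a call up. It gives the time, the measured TCP pose, the force, the opening and the grip force at its end, in the units of the state.
- bot.state(): the state, without advancing time (a new reading comes with each control period).
- bot.camera(name): name is "side" or "top"; returns a dict with "frame" (384x512x3 uint8, red, green, blue), "range_z" (384x512 float32, m along the optical axis (not along the pixel's ray), 0 where there is no reading), "K" (3x3 intrinsics, pixels), "rvec" (rotation vector, rad) and "tvec" (3), from world to camera coordinates, as OpenCV has them. Camera axes: x right, y down, z forward; pixel columns grow to the right and rows downward; lengths in m; the calibration is good to about 2 mm. A picture is of the moment at which its call begins.
- bot.job_done(): hands the job in; it is judged then, once.
The state is a dict: "time": time; "qpos": joint angles; "qd": joint speeds; "joint_torque": joint torques, N m; "tool_pos": TCP position; "eef_rot": TCP orientation; "wrist_force": force on the tool from outside, world axes, zero at the start; "wrist_torque": the same for the moment, N m; "gripper_width": opening from 0.0 (shut) to 1.0 (fully open); "grip_force": force on a finger pad.
Only numpy, scipy, OpenCV 4.12 (cv2) and the standard library are available. Lean on these libraries where they do the work, as an engineer would, in place of code of your own. Each camera call takes 0.05 s, during which the arm holds its last target. There are 200 camera calls.

## Working session

There is one attempt and no reset: what is moved stays moved. The work goes in short steps, Python scripts to look and compute and a tool call to move; the robot and the scene stay as the last step left them, time stands still between calls to the robot, and variables do not carry over. Pictures are saved under pics/ and viewed, at most 14 in all, crops included, and the job is handed in when it is done.

Besides the shell and the picture viewer there is one more tool, called after "Call:" as a command line: name --argument value ..., lists and objects as JSON in quotes. drive_tool: Moves the arm, as the interface text tells. Its arguments: {"type":"object","properties":{"increments":{"type":"array"},"newtons":{"type":"number"}},"required":["increments"]}

```bash
mkdir -p pics; python3 - <<'E'
from workcell import bot
import cv2,numpy as np
for n in("top","side"):
    c=bot.camera(n); np.savez(f"{n}0.npz",**c); cv2.imwrite(f"pics/{n}0.png",cv2.resize(c["frame"][:,:,::-1],(768,576)))
    R=cv2.Rodrigues(c["rvec"])[0]; print(n,c["K"].tolist(),(-R.T@c["tvec"].ravel()),R.round(3).tolist())
print(bot.state())
E
```

```text
top [[414.16685364525506, 0.0, 251.15359925564078], [0.0, 414.16685364525506, 193.65139882476097], [0.0, 0.0, 1.0]] [0.18453903 0.03094832 1.24564283] [[0.035, -0.999, 0.0], [-0.977, -0.034, -0.213], [0.212, 0.007, -0.977]]
side [[485.78963331039023, 0.0, 251.7548872598786], [0.0, 485.78963331039023, 189.34588621397495], [0.0, 0.0, 1.0]] [-0.23708277 -0.89686848  0.86911521] [[0.797, -0.604, -0.005], [-0.355, -0.462, -0.813], [0.488, 0.65, -0.583]]
{'time': 0.1, 'qpos': array([1.15535855e+00, 3.13887236e-01, 4.50884042e-02, 1.30363163e+00,
       1.33123725e-05, 1.43121432e+00]), 'qd': array([ 0.0009779 , -0.0015291 ,  0.00307193,  0.00086972,  0.00180445,
        0.00039504]), 'joint_torque': array([ 3.64675085e-03, -4.81725991e+01,  2.99242830e+01,  1.26867142e-02,
       -1.03094421e-04, -5.71238672e-06]), 'tool_pos': array([0.15640435, 0.55279992, 0.21201803]), 'eef_rot': array([-3.13997626e+00, -2.40538668e-04,  2.86573668e+00]), 'wrist_force': array([-0.29468935, -0.28606204, -0.13453407]), 'wrist_torque': array([ 0.02429496, -0.009102  ,  0.0116848 ]), 'grip_force': 0.0, 'gripper_width': 1.0000840799674577}
```

View pics/top0.png

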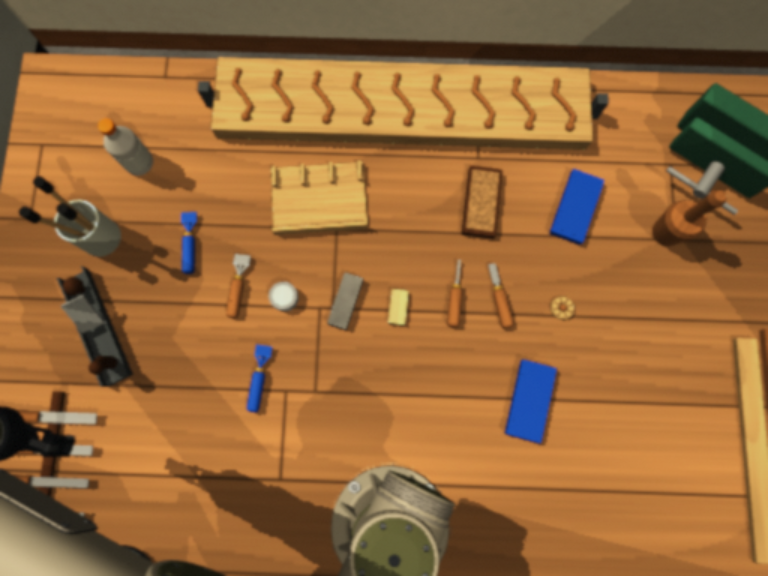

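View pics/side0.png

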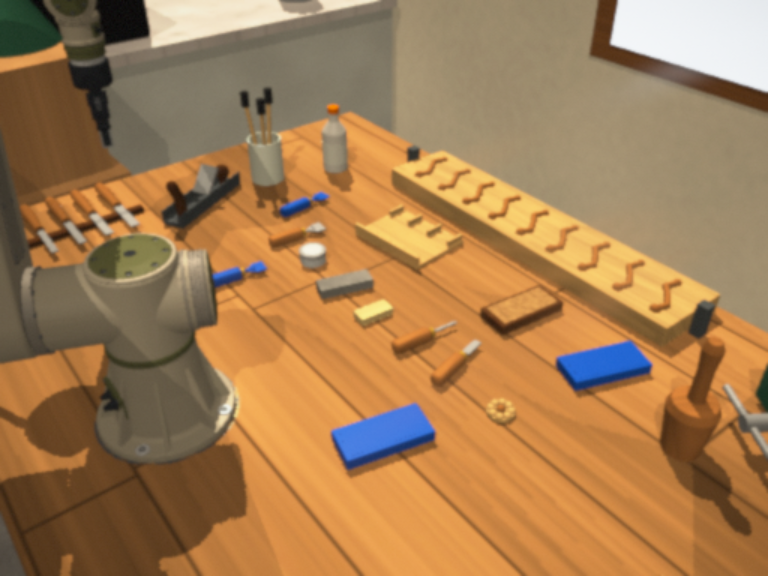

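The top view (768-wide pixels) shows the broad orange fishtail at (238,285), tin (284,296), stone (346,300), offcut (399,307), two orange tools at (457,293) and (500,295), and the rosette at (563,307). The rest is at (320,200) and the cork base at (483,200).

Possible mix-ups:
- **Fishtail:** the blue ones at (189,243) and (260,378), so I use the orange one.
- **Base:** the blue blocks at (577,207) and (531,401), so I use the cork and wood one.
- **Slender or medium:** (457,293) or (500,295). I'll check these in a crop.

```bash
cat > h.py <<'E'
from workcell import bot
import cv2,numpy as np
def snap(n): return bot.camera(n)
def cast(c,uv,z):
    R=cv2.Rodrigues(c["rvec"])[0]; o=-R.T@c["tvec"].ravel()
    d=np.c_[np.atleast_2d(uv),np.ones(len(np.atleast_2d(uv)))]@np.linalg.inv(c["K"]).T@R
    return (o+d*((z-o[2])/d[:,2])[:,None])[:,:2]
def world(c):
    R=cv2.Rodrigues(c["rvec"])[0]; v,u=np.mgrid[:384,:512]; Z=c["range_z"]
    p=np.stack([u,v,np.ones_like(u)],-1)@np.linalg.inv(c["K"]).T*Z[...,None]
    return (p-c["tvec"].ravel())@R
def blob(c,mask,box,z):
    "rect of largest blob in box (512-px u0,v0,u1,v1) cast to height z: centre, long, short, angle of long axis from world x, median depth z"
    m=np.zeros((384,512),np.uint8); u0,v0,u1,v1=box; m[v0:v1,u0:u1]=mask[v0:v1,u0:u1]
    k=max(cv2.findContours(m,0,1)[0],key=cv2.contourArea)
    one=cv2.drawContours(np.zeros_like(m),[k],-1,1,-1)
    vu=np.argwhere(one)[:,::-1]
    corners=(vu[:,None]+np.array([[-.5,-.5],[.5,-.5],[.5,.5],[-.5,.5]])).reshape(-1,2)
    P=cast(c,vu,z); r=cv2.minAreaRect((cast(c,corners,z)*1000).astype(np.float32))
    b=cv2.boxPoints(r); e=[b[1]-b[0],b[2]-b[1]]; e.sort(key=np.linalg.norm)
    a=np.arctan2(e[1][1],e[1][0]); a=(a+np.pi/2)%np.pi-np.pi/2
    Q=P-P.mean(0); w,V=np.linalg.eigh(Q.T@Q); pa=np.arctan2(V[1,1],V[0,1]); pa=(pa+np.pi/2)%np.pi-np.pi/2
    hz=world(c)[...,2][one>0]
    return dict(rect=np.round(r[0],1).tolist(),mean=(P.mean(0)*1000).round(1).tolist(),L=round(float(np.linalg.norm(e[1])),1),W=round(float(np.linalg.norm(e[0])),1),ang=round(float(a),3),pca=round(float(pa),3),hz=np.percentile(hz*1000,[10,50,90]).round(1).tolist())
E
python3 - <<'E'
from h import *
c=dict(np.load("top0.npz")); s=dict(np.load("side0.npz"))
f=c["frame"]; hsv=cv2.cvtColor(f,cv2.COLOR_RGB2HSV)
def pr(n,u,v): print(n,hsv[int(v/1.5),int(u/1.5)],end=' ')
for n,u,v in [("broadH",235,300),("broadB",241,262),("tin",284,296),("stone",346,300),("off",399,307),("h1",456,308),("b1",459,270),("h2",503,313),("b2",495,275),("table",420,260),("tab2",380,250),("rest",320,210),("cork",483,200),("rim",469,200)]: pr(n,u,v)
z=world(c)[...,2]; print("\nz", [np.round(z[int(v/1.5),int(u/1.5)]*1000,1) for u,v in [(284,296),(346,300),(399,307),(456,308),(483,200),(320,215),(380,250)]])
a=cv2.resize(f[165:225,140:220],None,fx=5,fy=5,interpolation=2); b=cv2.resize(f[165:225,285:365],None,fx=5,fy=5,interpolation=2)
g=s["frame"]; d=cv2.resize(g[205:265,250:330],None,fx=5,fy=5,interpolation=2); e=cv2.resize(f[95:165,170:345],(400,160),interpolation=2); e=cv2.copyMakeBorder(e,0,140,0,0,0)
cv2.imwrite("pics/crop.png",np.vstack([np.hstack([a,b]),np.hstack([d,e])])[:,:,::-1])
E
```

```text
broadH [ 13 188 191] broadB [ 23  39 189] tin [ 35  25 226] stone [ 20  61 138] off [ 26 114 223] h1 [ 13 187 187] b1 [ 16  83 153] h2 [ 13 187 192] b2 [ 21  41 174] table [ 14 172 173] tab2 [ 14 172 175] rest [ 18 153 219] cork [ 16 161 188] rim [ 14 173 127] 
z [np.float64(28.0), np.float64(20.7), np.float64(14.9), np.float64(22.7), np.float64(22.2), np.float64(11.3), np.float64(-0.5)]
```

View pics/crop.png

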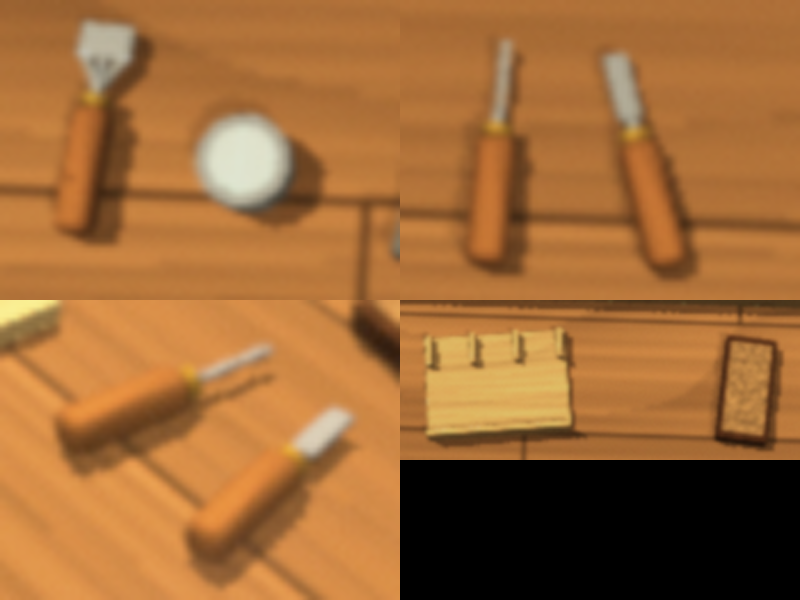

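The crop confirms the slender tool at (457,293), the medium one at (500,295) and the orange fishtail at (238,285). Next I measure from depth-height masks.

```bash
cat >> h.py <<'E'
def measure(c,items):
    z=world(c)[...,2]
    for n,(box,lo,hi,pl) in items.items():
        box=[int(b/1.5) for b in box]
        print(n,blob(c,((z>lo)&(z<hi)).astype(np.uint8),box,pl))
E
python3 - <<'E'
from h import *
for n in("top0","side0"):
    c=dict(np.load(n+".npz"))
    if n=="top0": it=dict(
     broadAll=((215,240,262,325),.008,.05,.014),broadH=((215,240,262,325),.016,.05,.02),
     tin=((262,270,310,320),.022,.05,.028),tinall=((262,270,310,320),.006,.05,.028),stone=((320,260,372,338),.015,.05,.022),off=((380,280,415,335),.01,.05,.016),
     slenAll=((435,250,475,335),.008,.05,.014),slenH=((435,250,475,335),.016,.05,.02),
     medAll=((480,250,520,335),.008,.05,.014),medH=((480,250,520,335),.016,.05,.02),ros=((540,285,590,330),.008,.05,.012),
     rest=((255,150,385,250),.006,.0145,.01),restall=((255,150,385,250),.006,.05,.01),base=((450,155,515,250),.015,.05,.022),rail=((255,210,385,250),.022,.05,.03))
    else: it=dict(stone=((300,260,385,305),.015,.05,.022),tin=((290,235,335,275),.022,.05,.028),slenH=((380,310,465,360),.016,.05,.02),medH=((420,335,490,395),.016,.05,.02),broadH=((260,215,332,250),.016,.05,.02),base=((470,280,570,335),.015,.05,.022),rest=((340,195,475,270),.006,.0145,.01))
    print(n); measure(c,it)
    # ridges
    if n=="top0":
        z=world(c)[...,2]; m=((z>.016)&(z<.05)).astype(np.uint8); m[:100]=0;m[int(200/1.5):]=0;m[:,:175]=0;m[:,255:]=0
        k,l,st,ce=cv2.connectedComponentsWithStats(m)
        for i in range(1,k):
            if st[i,4]>3: print("ridge",(cast(c,ce[i],.023)*1000).round(1),st[i,4])
E
```

```text
top0
broadAll {'rect': [453.9, 322.3], 'mean': [453.3, 323.8], 'L': 135.2, 'W': 35.5, 'ang': -0.062, 'pca': -0.093, 'hz': [12.2, 20.5, 26.0]}
broadH {'rect': [434.3, 324.4], 'mean': [429.2, 325.5], 'L': 97.1, 'W': 28.5, 'ang': -0.077, 'pca': -0.075, 'hz': [18.7, 23.5, 26.8]}
tin {'rect': [432.9, 225.8], 'mean': [433.4, 226.8], 'L': 58.7, 'W': 57.1, 'ang': 0.072, 'pca': 0.402, 'hz': [25.6, 29.0, 32.2]}
tinall {'rect': [431.3, 225.8], 'mean': [432.3, 226.1], 'L': 61.8, 'W': 57.2, 'ang': 0.062, 'pca': 0.511, 'hz': [23.8, 28.7, 32.1]}
stone {'rect': [429.0, 102.6], 'mean': [428.7, 102.6], 'L': 115.0, 'W': 44.1, 'ang': -0.275, 'pca': -0.282, 'hz': [19.6, 22.8, 26.2]}
off {'rect': [421.3, -4.5], 'mean': [421.2, -4.3], 'L': 74.4, 'W': 37.2, 'ang': -0.078, 'pca': -0.099, 'hz': [13.4, 16.7, 19.7]}
slenAll {'rect': [454.2, -120.9], 'mean': [435.3, -119.1], 'L': 142.0, 'W': 27.9, 'ang': -0.092, 'pca': -0.086, 'hz': [15.6, 22.7, 26.5]}
slenH {'rect': [429.8, -118.8], 'mean': [427.9, -118.3], 'L': 92.8, 'W': 27.6, 'ang': -0.065, 'pca': -0.079, 'hz': [19.1, 23.2, 26.6]}
medAll {'rect': [451.8, -20
[... 1242 characters left out ...]
0.957, 'hz': [24.5, 28.2, 30.8]}
slenH {'rect': [424.9, -121.0], 'mean': [423.6, -120.1], 'L': 93.2, 'W': 34.4, 'ang': -0.088, 'pca': -0.068, 'hz': [18.1, 22.8, 25.7]}
medH {'rect': [426.3, -217.2], 'mean': [424.6, -217.3], 'L': 99.3, 'W': 30.0, 'ang': 0.241, 'pca': 0.245, 'hz': [18.4, 22.5, 25.7]}
broadH {'rect': [429.6, 322.3], 'mean': [427.1, 323.4], 'L': 95.1, 'W': 41.0, 'ang': -0.067, 'pca': -0.079, 'hz': [17.2, 22.0, 25.1]}
base {'rect': [645.9, -177.4], 'mean': [645.1, -177.6], 'L': 160.6, 'W': 80.2, 'ang': -0.104, 'pca': -0.094, 'hz': [19.2, 22.5, 25.1]}
rest {'rect': [646.7, 167.5], 'mean': [653.8, 160.5], 'L': 210.6, 'W': 161.2, 'ang': -1.468, 'pca': 1.522, 'hz': [7.4, 10.0, 12.7]}
```

```bash
cat > plan.py <<'E'
import numpy as np
def plan(start,wps):
    p=np.array(start[:3],float); y=start[3]
    for name,*t,yaw,claw in wps:
        t=np.array(t,float); n=max(1,int(np.ceil(max(np.linalg.norm(t-p)/215,abs(yaw-y)/.68)))); p0,y0=p.copy(),y
        for i in range(1,n+1):
            g=p0+(t-p0)*i/n; d=g-p; c,s=np.cos(y),np.sin(y)
            sh=np.round([c*d[0]+s*d[1],s*d[0]-c*d[1],-d[2]]); dy=round(-(y0+(yaw-y0)*i/n-y),2)
            p=p+np.array([c*sh[0]+s*sh[1],s*sh[0]-c*sh[1],-sh[2]]); y-=dy
            print(f"{name:10s} claw {claw} xyz {sh.astype(int).tolist()} yaw {dy}  -> {p.round(1).tolist()} {y:.3f}")
E
python3 - <<'E'
from plan import plan
from math import pi
Y=pi+.101; H=110
def pp(n,x,y,a,X,Yy,g): return [(n+" over",x,y,H,pi+a,.35),(n+" down",x,y,13,pi+a,.35),(n+" lift",x,y,H,pi+a,1),(n+" to",X,Yy,H,Y,1),(n+" lower",X,Yy,24,Y,1),(n+" up",X,Yy,H,Y,.45)]
plan((156.4,552.8,212,2.866),pp("broad",428,325.2,-.077,635.1,167.4,.1)+pp("slender",425,-118.2,-.08,629,227.1,.1)+pp("medium",425.6,-215.4,.244,641.1,107.7,.1))
E
```

```text
broad over claw 0.35 xyz [-162, -73, 51] yaw -0.1  -> [292.4, 438.5, 161.0] 2.966
broad over claw 0.35 xyz [-153, -88, 51] yaw -0.1  -> [427.7, 325.1, 110.0] 3.066
broad down claw 0.35 xyz [0, 0, 97] yaw 0.0  -> [427.7, 325.1, 13.0] 3.066
broad lift claw 1 xyz [0, 0, -97] yaw 0.0  -> [427.7, 325.1, 110.0] 3.066
broad to   claw 1 xyz [-109, -71, 0] yaw -0.09  -> [531.0, 246.1, 110.0] 3.156
broad to   claw 1 xyz [-103, -80, 0] yaw -0.09  -> [635.2, 167.6, 110.0] 3.246
broad lower claw 1 xyz [0, 0, 86] yaw 0.0  -> [635.2, 167.6, 24.0] 3.246
broad up   claw 0.45 xyz [0, 0, -86] yaw 0.0  -> [635.2, 167.6, 110.0] 3.246
slender over claw 0.35 xyz [119, -131, 0] yaw 0.09  -> [530.5, 24.9, 110.0] 3.156
slender over claw 0.35 xyz [108, -142, 0] yaw 0.09  -> [424.5, -118.7, 110.0] 3.066
slender down claw 0.35 xyz [0, 1, 97] yaw 0.0  -> [424.6, -117.7, 13.0] 3.066
slender lift claw 1 xyz [0, 0, -97] yaw 0.0  -> [424.6, -117.7, 110.0] 3.066
slender to claw 1 xyz [-89, 180, 0] yaw -0.09  -> [526.9, 55.1, 110.0] 3.156
slender to claw 1 xyz [-105, 171, 0] yaw -0.09  -> [629.5, 227.6, 110.0] 3.246
sl
[... 155 characters left out ...]
m over claw 0.35 xyz [83, -140, 0] yaw -0.05  -> [560.5, 79.6, 110.0] 3.296
medium over claw 0.35 xyz [89, -135, 0] yaw -0.04  -> [493.3, -67.5, 110.0] 3.336
medium over claw 0.35 xyz [95, -132, 0] yaw -0.05  -> [425.6, -215.4, 110.0] 3.386
medium down claw 0.35 xyz [0, 0, 97] yaw 0.0  -> [425.6, -215.4, 13.0] 3.386
medium lift claw 1 xyz [0, 0, -97] yaw 0.0  -> [425.6, -215.4, 110.0] 3.386
medium to  claw 1 xyz [-144, 131, 0] yaw 0.07  -> [533.6, -53.4, 110.0] 3.316
medium to  claw 1 xyz [-134, 140, 0] yaw 0.07  -> [641.3, 107.7, 110.0] 3.246
medium lower claw 1 xyz [0, 0, 86] yaw 0.0  -> [641.3, 107.7, 24.0] 3.246
medium up  claw 0.45 xyz [0, 0, -86] yaw 0.0  -> [641.3, 107.7, 110.0] 3.246
```

Call:
drive_tool --increments '[{"claw": 0.35,"xyz": [-41,-18,13],"yaw": -0.02},{"claw": 0.35,"xyz": [-81,-37,26],"yaw": -0.05},{"claw": 0.35,"xyz": [-122,-55,38],"yaw": -0.08},{"claw": 0.35,"xyz": [-162,-73,51],"yaw": -0.1},{"claw": 0.35,"xyz": [-162,-73,51],"yaw": -0.1}]' --newtons 40

```text
time: 0.6
tool_pos: [0.295, 0.435, 0.1596]
eef_rot: [-3.138, -0.001, 2.96]
wrist_force: [-0.6, 0.6, -1.4]
gripper_width: 0.653
grip_force: 0.0
```

Call:
drive_tool --increments '[{"claw": 0.35,"xyz": [-40,-22,13],"yaw": -0.03},{"claw": 0.35,"xyz": [-80,-44,26],"yaw": -0.06},{"claw": 0.35,"xyz": [-120,-66,39],"yaw": -0.08},{"claw": 0.35,"xyz": [-153,-88,51],"yaw": -0.1},{"claw": 0.35,"xyz": [-153,-88,51],"yaw": -0.1}]'

```text
time: 1.1
tool_pos: [0.4299, 0.3226, 0.109]
eef_rot: [-3.14, -0.001, 3.061]
wrist_force: [-1.0, 0.6, -0.3]
gripper_width: 0.646
grip_force: 0.0
```

```bash
python3 - <<'E'
from h import *
c=snap("top");c=snap("top");c=snap("top");c=snap("top")
s=bot.state();print(s["tool_pos"],s["eef_rot"],s["qd"].round(3),s["time"])
E
```

```text
[0.42711794 0.32633502 0.11102676] [ 3.14126591e+00 -4.06934853e-04  3.06655585e+00] [ 0.017 -0.009  0.001 -0.004 -0.001 -0.003] 1.3
```

Call:
drive_tool --increments '[{"claw": 0.35,"xyz": [0,0,40],"yaw": 0},{"claw": 0.35,"xyz": [0,0,75],"yaw": 0},{"claw": 0.35,"xyz": [0,0,90],"yaw": 0},{"claw": 0.35,"xyz": [0,0,97],"yaw": 0},{"claw": 0.35,"xyz": [0,0,97],"yaw": 0}]'

```text
time: 1.8
tool_pos: [0.4267, 0.3263, 0.0135]
eef_rot: [-3.141, -0.001, 3.068]
wrist_force: [0.3, -0.2, -0.2]
gripper_width: 0.65
grip_force: 0.0
```

Call:
drive_tool --increments '[{"claw": 1,"xyz": [0,0,0],"yaw": 0},{"claw": 1,"xyz": [0,0,0],"yaw": 0},{"claw": 1,"xyz": [0,0,0],"yaw": 0},{"claw": 1,"xyz": [0,0,0],"yaw": 0},{"claw": 1,"xyz": [0,0,0],"yaw": 0}]'

```text
time: 2.3
tool_pos: [0.4281, 0.3256, 0.0142]
eef_rot: [3.141, 0.001, 3.066]
wrist_force: [-0.0, 0.3, 0.0]
gripper_width: -0.002
grip_force: 0.0
```

The gripper closed on nothing, so I look again.

```bash
python3 - <<'E'
from h import *
a=snap("side");b=snap("top")
np.savez("s1.npz",**a);np.savez("t1.npz",**b)
x=cv2.resize(a["frame"][110:210,150:283],(400,300),interpolation=2);y=cv2.resize(b["frame"][140:240,110:243],(400,300),interpolation=2)
cv2.imwrite("pics/m1.png",np.hstack([x,y])[:,:,::-1])
s=bot.state();print(s["tool_pos"],s["gripper_width"],s["grip_force"])
E
```

```text
[0.42798626 0.32552999 0.01398277] 0.0019776301083759074 0.0
```

View pics/m1.png

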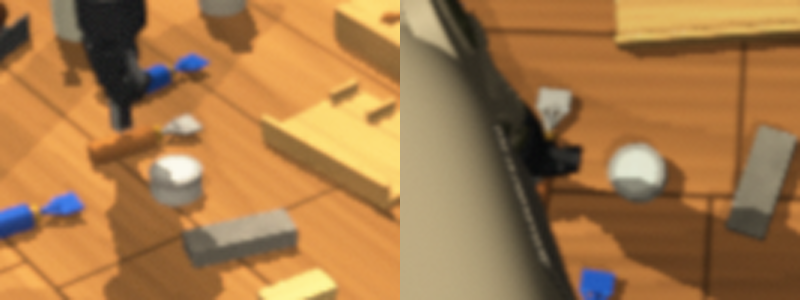

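The side crop shows the shut fingertip at about (120,128), at the handle's top or behind it. I locate it in 3D.

```bash
python3 - <<'E'
from h import *
for n in("s1","t1"):
    c=dict(np.load(n+".npz")); w=world(c)*1000; h=cv2.cvtColor(c["frame"],cv2.COLOR_RGB2HSV)
    print(n)
    m=(h[...,2]<60)&(abs(w[...,0]-428)<60)&(abs(w[...,1]-325)<60)&(w[...,2]>3)&(w[...,2]<90)
    p=w[m]; 
    for lo in range(0,90,10):
        q=p[(p[:,2]>=lo)&(p[:,2]<lo+10)]
        if len(q): print(lo,len(q),np.percentile(q,[5,50,95],axis=0)[:,:2].round(0).tolist())
    if n=="s1":
        v=slice(146,160)
        print(w[146:162:1,190].round(0).tolist()); print(h[146:162,190,2])
        z=w[...,2]/1000; print(blob(c,((z>.016)&(z<.03)&(h[...,1]>120)&(h[...,2]>100)).astype(np.uint8),(175,145,225,168),.02))
E
```

```text
s1
40 6 [[423.0, 313.0], [426.0, 314.0], [429.0, 320.0]]
50 6 [[421.0, 310.0], [426.0, 312.0], [429.0, 316.0]]
60 7 [[422.0, 309.0], [426.0, 311.0], [431.0, 314.0]]
70 5 [[415.0, 299.0], [418.0, 315.0], [430.0, 330.0]]
80 26 [[412.0, 291.0], [416.0, 299.0], [432.0, 332.0]]
[[422.0, 311.0, 67.0], [422.0, 313.0, 62.0], [422.0, 313.0, 59.0], [426.0, 321.0, 49.0], [420.0, 310.0, 53.0], [422.0, 315.0, 46.0], [419.0, 310.0, 46.0], [424.0, 320.0, 36.0], [430.0, 330.0, 25.0], [426.0, 324.0, 25.0], [423.0, 320.0, 24.0], [423.0, 320.0, 21.0], [421.0, 316.0, 19.0], [418.0, 312.0, 18.0], [419.0, 315.0, 13.0], [419.0, 315.0, 9.0]]
[ 40  40  44  45  46  51  70 119 162 166 154 145 135 124 115 107]
{'rect': [428.4, 323.4], 'mean': [426.6, 324.3], 'L': 92.8, 'W': 39.0, 'ang': -0.055, 'pca': -0.071, 'hz': [18.6, 22.3, 25.8]}
t1
20 3 [[423.0, 314.0], [424.0, 316.0], [425.0, 318.0]]
40 1 [[420.0, 318.0], [420.0, 318.0], [420.0, 318.0]]
50 3 [[417.0, 316.0], [419.0, 319.0], [421.0, 320.0]]
70 1 [[421.0, 312.0], [421.0, 312.0], [421.0, 312.0]]
80 15 [[415.0, 295.0], [420.0, 302.0], [425.0, 312.0]]
```

Call:
drive_tool --increments '[{"claw": 1,"xyz": [0,0,-30],"yaw": 0},{"claw": 1,"xyz": [0,0,-60],"yaw": 0},{"claw": 1,"xyz": [0,0,-60],"yaw": 0},{"claw": 1,"xyz": [0,0,-60],"yaw": 0},{"claw": 1,"xyz": [0,0,-60],"yaw": 0}]'

```text
time: 2.9
tool_pos: [0.4272, 0.3251, 0.0729]
eef_rot: [-3.141, -0.001, 3.066]
wrist_force: [-0.0, -0.5, 0.2]
gripper_width: -0.0
grip_force: 0.0
```

```bash
python3 - <<'E'
from h import *
c=snap("side"); np.savez("s2.npz",**c); w=world(c)*1000; h=cv2.cvtColor(c["frame"],cv2.COLOR_RGB2HSV)
print(bot.state()["tool_pos"])
m=(abs(w[...,0]-428)<70)&(abs(w[...,1]-325)<70)&(w[...,2]>35)&(w[...,2]<200)
p=w[m]
for lo in range(35,180,8):
    q=p[(p[:,2]>=lo)&(p[:,2]<lo+8)]
    if len(q): print(lo,len(q),np.percentile(q,[5,50,95],axis=0)[:,:2].round(0).tolist())
cv2.imwrite("pics/s2.png",cv2.resize(c["frame"][90:190,140:240],(600,600),interpolation=2)[:,:,::-1])
E
```

```text
[0.42697943 0.32506698 0.07265159]
83 1 [[427.0, 323.0], [427.0, 323.0], [427.0, 323.0]]
91 9 [[416.0, 315.0], [420.0, 318.0], [433.0, 329.0]]
99 16 [[414.0, 309.0], [419.0, 316.0], [436.0, 328.0]]
107 17 [[415.0, 308.0], [420.0, 314.0], [430.0, 327.0]]
115 19 [[414.0, 307.0], [419.0, 314.0], [431.0, 332.0]]
123 13 [[415.0, 309.0], [418.0, 318.0], [428.0, 332.0]]
131 14 [[414.0, 299.0], [416.0, 324.0], [432.0, 346.0]]
139 35 [[412.0, 290.0], [416.0, 311.0], [432.0, 354.0]]
147 20 [[411.0, 281.0], [416.0, 311.0], [434.0, 368.0]]
155 42 [[410.0, 275.0], [415.0, 311.0], [428.0, 364.0]]
163 32 [[409.0, 270.0], [415.0, 309.0], [427.0, 371.0]]
171 52 [[409.0, 265.0], [414.0, 306.0], [430.0, 377.0]]
179 59 [[408.0, 263.0], [417.0, 280.0], [431.0, 378.0]]
```

View pics/s2.png

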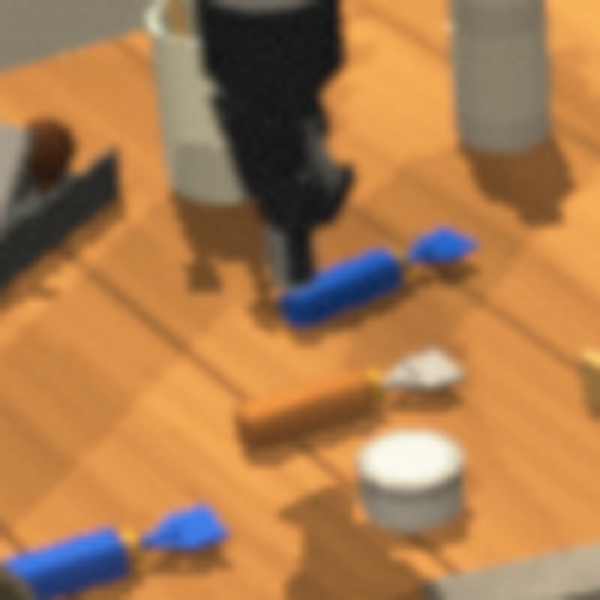

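The shut fingertip at crop (290,285) lies at z≈88 mm while TCP reads 73 mm. The tips are therefore about 28 mm higher than described. I'll descend with a guard on the wrist force.

Call:
drive_tool --increments '[{"claw": 0.35,"xyz": [0,0,0],"yaw": 0},{"claw": 0.35,"xyz": [0,0,15],"yaw": 0},{"claw": 0.35,"xyz": [0,0,50],"yaw": 0},{"claw": 0.35,"xyz": [0,0,70],"yaw": 0},{"claw": 0.35,"xyz": [0,0,70],"yaw": 0}]'

```text
time: 3.45
tool_pos: [0.4248, 0.3239, 0.0003]
eef_rot: [-3.138, -0.006, 3.066]
wrist_force: [-0.4, -0.8, -0.6]
gripper_width: 0.648
grip_force: 0.0
```

Call:
drive_tool --increments '[{"claw": 0.35,"xyz": [0,0,4],"yaw": 0},{"claw": 0.35,"xyz": [0,0,7],"yaw": 0},{"claw": 0.35,"xyz": [0,0,9],"yaw": 0},{"claw": 0.35,"xyz": [0,0,10],"yaw": 0},{"claw": 0.35,"xyz": [0,0,10],"yaw": 0}]'

```text
time: 3.95
tool_pos: [0.4281, 0.3257, -0.0058]
eef_rot: [3.141, 0.001, 3.066]
wrist_force: [0.1, 0.3, -0.4]
gripper_width: 0.649
grip_force: 0.0
```

```bash
python3 - <<'E'
from h import *
c=snap("side"); print(bot.state()["tool_pos"],bot.state()["wrist_force"])
cv2.imwrite("pics/s3.png",cv2.resize(c["frame"][100:190,140:260],(800,600),interpolation=2)[:,:,::-1])
E
```

```text
[ 0.42811243  0.32572129 -0.00578009] [0.09214822 0.65776201 0.26209267]
```

View pics/s3.png

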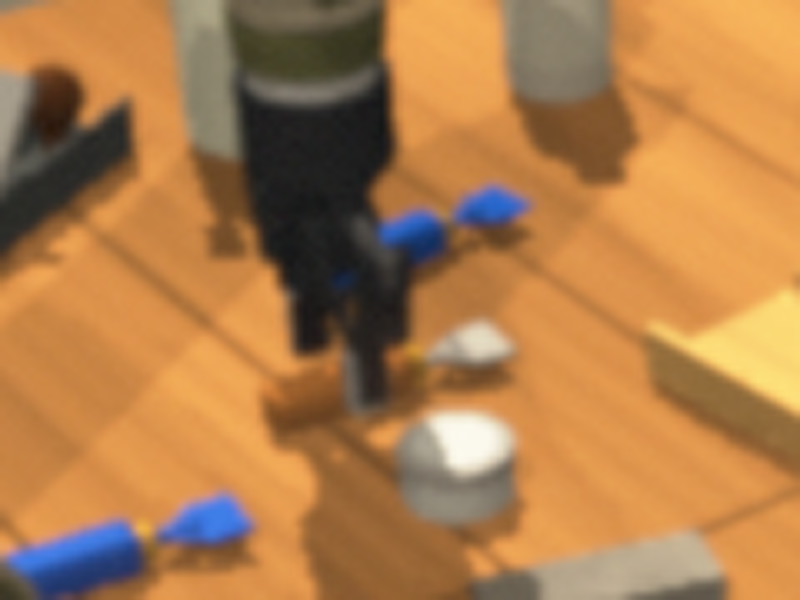

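The near finger, with its tip at (365,400), now straddles the handle, still above the table and without contact. I go 7 mm lower and close.

Call:
drive_tool --increments '[{"claw": 0.35,"xyz": [0,0,4],"yaw": 0},{"claw": 0.35,"xyz": [0,0,7],"yaw": 0},{"claw": 0.5,"xyz": [0,0,7],"yaw": 0},{"claw": 1,"xyz": [0,0,7],"yaw": 0},{"claw": 1,"xyz": [0,0,7],"yaw": 0}]'

```text
time: 4.5
tool_pos: [0.428, 0.3257, -0.013]
eef_rot: [3.141, 0.0, 3.066]
wrist_force: [0.4, 1.3, -1.1]
gripper_width: 0.272
grip_force: 39.3
```

Call:
drive_tool --increments '[{"claw": 1,"xyz": [0,0,0],"yaw": 0},{"claw": 1,"xyz": [0,0,0],"yaw": 0},{"claw": 1,"xyz": [0,0,0],"yaw": 0},{"claw": 1,"xyz": [0,0,-4],"yaw": 0},{"claw": 1,"xyz": [0,0,-10],"yaw": 0}]'

```text
time: 5.0
tool_pos: [0.4273, 0.3253, -0.0033]
eef_rot: [-3.141, -0.001, 3.066]
wrist_force: [0.4, -0.6, -0.4]
gripper_width: 0.27
grip_force: 39.4
```

```bash
python3 - <<'E'
from plan import plan
from math import pi
Y=pi+.101; H=60
def pp(n,x,y,a,X,Yy): return [(n+" over",x,y,H,pi+a,.35),(n+" down",x,y,-14,pi+a,.35),(n+" lift",x,y,H,pi+a,1),(n+" to",X,Yy,H,Y,1),(n+" lower",X,Yy,-3,Y,1),(n+" up",X,Yy,H,Y,.45)]
plan((427.7,325.1,-4,3.066),pp("broad",428,325.2,-.077,635.1,167.4)[2:]+pp("slender",425,-118.2,-.08,629,227.1)+pp("medium",425.6,-215.4,.244,641.1,107.7)+
[("stone over",428.8,102.6,H,pi-.278,.2),("s down",428.8,102.6,-12,pi-.278,.2),("s lift",428.8,102.6,H,pi-.278,1),("s to",650,-173,H,pi-.1,1),("s lower",650,-173,11,pi-.1,1),("s up",650,-173,80,pi-.1,.2),
("tin over",432.7,226,H,pi-.1,0),("t down",432.7,226,-14,pi-.1,0),("t lift",432.7,226,H,pi-.1,1),("t to",657.8,-94.9,H,pi/2-.1,1),("t lower",657.8,-94.9,-13,pi/2-.1,1)])
E
```

```text
broad lift claw 1 xyz [0, 0, -64] yaw 0.0  -> [427.7, 325.1, 60.0] 3.066
broad to   claw 1 xyz [-109, -71, 0] yaw -0.09  -> [531.0, 246.1, 60.0] 3.156
broad to   claw 1 xyz [-103, -80, 0] yaw -0.09  -> [635.2, 167.6, 60.0] 3.246
broad lower claw 1 xyz [0, 0, 63] yaw 0.0  -> [635.2, 167.6, -3.0] 3.246
broad up   claw 0.45 xyz [0, 0, -63] yaw 0.0  -> [635.2, 167.6, 60.0] 3.246
slender over claw 0.35 xyz [119, -131, 0] yaw 0.09  -> [530.5, 24.9, 60.0] 3.156
slender over claw 0.35 xyz [108, -142, 0] yaw 0.09  -> [424.5, -118.7, 60.0] 3.066
slender down claw 0.35 xyz [0, 1, 74] yaw 0.0  -> [424.6, -117.7, -14.0] 3.066
slender lift claw 1 xyz [0, 0, -74] yaw 0.0  -> [424.6, -117.7, 60.0] 3.066
slender to claw 1 xyz [-89, 180, 0] yaw -0.09  -> [526.9, 55.1, 60.0] 3.156
slender to claw 1 xyz [-105, 171, 0] yaw -0.09  -> [629.5, 227.6, 60.0] 3.246
slender lower claw 1 xyz [1, 0, 63] yaw 0.0  -> [628.5, 227.5, -3.0] 3.246
slender up claw 0.45 xyz [0, 0, -63] yaw 0.0  -> [628.5, 227.5, 60.0] 3.246
medium over claw 0.35 xyz [83, -140, 0] yaw -0.05  -> [560.5, 79.6, 60.0] 3.296
medium over claw 0
[... 1103 characters left out ...]
 -> [650.0, -172.5, 80.0] 3.046
tin over   claw 0 xyz [85, 125, 7] yaw 0.0  -> [577.3, -40.0, 73.0] 3.046
tin over   claw 0 xyz [85, 126, 6] yaw 0.0  -> [504.7, 93.5, 67.0] 3.046
tin over   claw 0 xyz [84, 125, 7] yaw 0.0  -> [433.0, 226.0, 60.0] 3.046
t down     claw 0 xyz [0, 0, 74] yaw 0.0  -> [433.0, 226.0, -14.0] 3.046
t lift     claw 1 xyz [0, 0, -74] yaw 0.0  -> [433.0, 226.0, 60.0] 3.046
t to       claw 1 xyz [-85, -99, 0] yaw 0.53  -> [508.2, 119.3, 60.0] 2.516
t to       claw 1 xyz [-123, -43, 0] yaw 0.52  -> [582.7, 12.4, 60.0] 1.996
t to       claw 1 xyz [-129, 24, 0] yaw 0.53  -> [657.8, -95.2, 60.0] 1.466
t lower    claw 1 xyz [0, 0, 73] yaw -0.0  -> [657.8, -95.2, -13.0] 1.466
```

Call:
drive_tool --increments '[{"claw": 1,"xyz": [0,0,-30],"yaw": 0},{"claw": 1,"xyz": [0,0,-64],"yaw": 0},{"claw": 1,"xyz": [0,0,-64],"yaw": 0},{"claw": 1,"xyz": [0,0,-64],"yaw": 0},{"claw": 1,"xyz": [0,0,-64],"yaw": 0}]'

```text
time: 5.5
tool_pos: [0.4271, 0.3252, 0.0601]
eef_rot: [-3.141, -0.001, 3.066]
wrist_force: [-0.5, -0.7, -1.0]
gripper_width: 0.27
grip_force: 39.4
```

Call:
drive_tool --increments '[{"claw": 1,"xyz": [-27,-18,0],"yaw": -0.02},{"claw": 1,"xyz": [-55,-36,0],"yaw": -0.05},{"claw": 1,"xyz": [-82,-54,0],"yaw": -0.07},{"claw": 1,"xyz": [-109,-71,0],"yaw": -0.09},{"claw": 1,"xyz": [-109,-71,0],"yaw": -0.09}]'

```text
time: 6.0
tool_pos: [0.5337, 0.244, 0.0592]
eef_rot: [-3.141, -0.0, -3.131]
wrist_force: [0.2, 0.3, -0.4]
gripper_width: 0.274
grip_force: 39.4
```

Call:
drive_tool --increments '[{"claw": 1,"xyz": [-30,-23,0],"yaw": -0.03},{"claw": 1,"xyz": [-60,-46,0],"yaw": -0.05},{"claw": 1,"xyz": [-90,-69,0],"yaw": -0.08},{"claw": 1,"xyz": [-103,-80,0],"yaw": -0.09},{"claw": 1,"xyz": [-103,-80,0],"yaw": -0.09}]'

```text
time: 6.5
tool_pos: [0.6359, 0.1664, 0.0589]
eef_rot: [-3.141, -0.002, -3.04]
wrist_force: [-0.2, 0.2, -0.7]
gripper_width: 0.274
grip_force: 39.5
```

Call:
drive_tool --increments '[{"claw": 1,"xyz": [0,0,0],"yaw": 0},{"claw": 1,"xyz": [0,0,25],"yaw": 0},{"claw": 1,"xyz": [0,0,45],"yaw": 0},{"claw": 1,"xyz": [0,0,50],"yaw": 0},{"claw": 1,"xyz": [0,0,50],"yaw": 0}]'

```text
time: 7.0
tool_pos: [0.633, 0.1689, 0.0097]
eef_rot: [3.141, -0.003, -3.036]
wrist_force: [-0.3, -0.2, -0.5]
gripper_width: 0.269
grip_force: 39.5
```

Call:
drive_tool --increments '[{"claw": 1,"xyz": [0,0,5],"yaw": 0},{"claw": 1,"xyz": [0,0,9],"yaw": 0},{"claw": 1,"xyz": [0,0,13],"yaw": 0},{"claw": 1,"xyz": [0,0,13],"yaw": 0},{"claw": 1,"xyz": [0,0,13],"yaw": 0}]'

```text
time: 7.5
tool_pos: [0.6354, 0.1679, -0.0021]
eef_rot: [3.142, 0.0, -3.038]
wrist_force: [-0.5, 0.2, -0.8]
gripper_width: 0.273
grip_force: 39.5
```

Call:
drive_tool --increments '[{"claw": 0.9,"xyz": [0,0,1],"yaw": 0},{"claw": 0.45,"xyz": [0,0,1],"yaw": 0},{"claw": 0.45,"xyz": [0,0,1],"yaw": 0},{"claw": 0.45,"xyz": [0,0,-10],"yaw": 0},{"claw": 0.45,"xyz": [0,0,-60],"yaw": 0}]'

```text
time: 8.0
tool_pos: [0.6307, 0.1672, 0.0531]
eef_rot: [-3.141, -0.011, -3.038]
wrist_force: [-0.5, -0.3, 0.2]
gripper_width: 0.55
grip_force: 0.0
```

Call:
drive_tool --increments '[{"claw": 0.45,"xyz": [0,0,-3],"yaw": 0},{"claw": 0.35,"xyz": [0,-20,-3],"yaw": 0},{"claw": 0.35,"xyz": [40,-60,-3],"yaw": 0.04},{"claw": 0.35,"xyz": [80,-95,-3],"yaw": 0.09},{"claw": 0.35,"xyz": [119,-131,-3],"yaw": 0.09}]'

```text
time: 8.5
tool_pos: [0.5384, 0.0338, 0.0616]
eef_rot: [-3.141, 0.002, -3.128]
wrist_force: [-0.6, -1.2, 0.1]
gripper_width: 0.648
grip_force: 0.0
```

Call:
drive_tool --increments '[{"claw": 0.35,"xyz": [24,-32,0],"yaw": 0.02},{"claw": 0.35,"xyz": [50,-66,0],"yaw": 0.05},{"claw": 0.35,"xyz": [78,-102,0],"yaw": 0.08},{"claw": 0.35,"xyz": [108,-141,0],"yaw": 0.09},{"claw": 0.35,"xyz": [108,-141,0],"yaw": 0.09}]'

```text
time: 9.0
tool_pos: [0.4304, -0.1114, 0.0617]
eef_rot: [-3.14, -0.0, 3.058]
wrist_force: [0.1, -0.1, -0.1]
gripper_width: 0.653
grip_force: 0.0
```

```bash
python3 - <<'E'
from h import *
c=snap("top"); np.savez("t4.npz",**c); s=snap("side"); print(bot.state()["tool_pos"],bot.state()["eef_rot"])
a=cv2.resize(c["frame"][95:170,165:265],(400,300),interpolation=2);b=cv2.resize(s["frame"][120:195,225:325],(400,300),interpolation=2)
cv2.imwrite("pics/t4.png",np.hstack([a,b])[:,:,::-1])
measure(c,dict(h=((285,195,350,240),.026,.045,.032)))
E
```

```text
[ 0.43327736 -0.10892008  0.06182931] [-3.14130249e+00  2.18727600e-03  3.06258004e+00]
h {'rect': [620.3, 165.0], 'mean': [620.7, 165.8], 'L': 55.8, 'W': 24.7, 'ang': 0.057, 'pca': 0.104, 'hz': [29.6, 33.3, 37.1]}
```

View pics/t4.png

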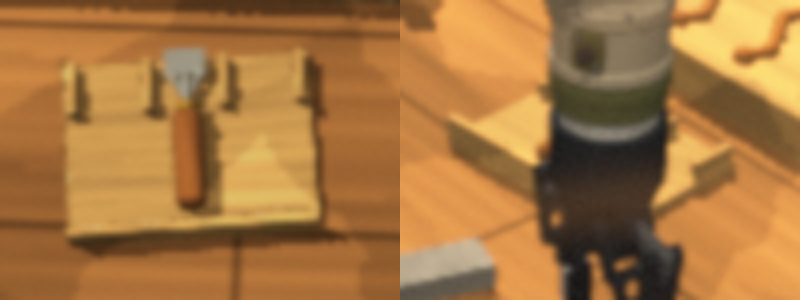

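The crop shows the broad tool lying in the middle lane, with its blade between the ridges and its butt just behind the rail. The arm stopped about 12 mm short of the slender tool, so I correct that first.

Call:
drive_tool --increments '[{"claw": 0.35,"xyz": [8,-10,0],"yaw": 0},{"claw": 0.35,"xyz": [8,-10,0],"yaw": 0},{"claw": 0.35,"xyz": [8,-10,0],"yaw": 0},{"claw": 0.35,"xyz": [8,-10,15],"yaw": 0},{"claw": 0.35,"xyz": [8,-10,40],"yaw": 0}]'

```text
time: 9.6
tool_pos: [0.4267, -0.1171, 0.0217]
eef_rot: [-3.14, 0.004, 3.068]
wrist_force: [0.0, 0.2, -0.5]
gripper_width: 0.651
grip_force: 0.0
```

Call:
drive_tool --increments '[{"claw": 0.35,"xyz": [0,0,0],"yaw": 0},{"claw": 0.35,"xyz": [0,0,0],"yaw": 0},{"claw": 0.35,"xyz": [0,0,0],"yaw": 0},{"claw": 0.35,"xyz": [0,0,0],"yaw": 0},{"claw": 0.35,"xyz": [0,0,0],"yaw": 0}]'

```text
time: 10.1
tool_pos: [0.425, -0.1172, 0.0215]
eef_rot: [-3.141, 0.001, 3.066]
wrist_force: [1.2, 0.5, 0.3]
gripper_width: 0.648
grip_force: 0.0
```

Call:
drive_tool --increments '[{"claw": 0.35,"xyz": [0,-1,15],"yaw": 0},{"claw": 0.35,"xyz": [0,-1,28],"yaw": 0},{"claw": 0.35,"xyz": [0,-1,35],"yaw": 0},{"claw": 0.35,"xyz": [0,-1,35],"yaw": 0},{"claw": 0.7,"xyz": [0,-1,35],"yaw": 0}]'

```text
time: 10.6
tool_pos: [0.4244, -0.1181, -0.0139]
eef_rot: [3.142, 0.0, 3.066]
wrist_force: [-0.3, -0.2, 0.6]
gripper_width: 0.495
grip_force: 0.0
```

Call:
drive_tool --increments '[{"claw": 1,"xyz": [0,0,0],"yaw": 0},{"claw": 1,"xyz": [0,0,0],"yaw": 0},{"claw": 1,"xyz": [0,0,0],"yaw": 0},{"claw": 1,"xyz": [0,0,-30],"yaw": 0},{"claw": 1,"xyz": [0,0,-74],"yaw": 0}]'

```text
time: 11.1
tool_pos: [0.4217, -0.1168, 0.0586]
eef_rot: [3.139, -0.006, 3.066]
wrist_force: [0.2, 0.3, -0.8]
gripper_width: 0.271
grip_force: 39.8
```

Call:
drive_tool --increments '[{"claw": 1,"xyz": [-22,42,0],"yaw": -0.02},{"claw": 1,"xyz": [-44,84,0],"yaw": -0.05},{"claw": 1,"xyz": [-66,126,0],"yaw": -0.07},{"claw": 1,"xyz": [-84,162,0],"yaw": -0.09},{"claw": 1,"xyz": [-89,180,0],"yaw": -0.09}]'

```text
time: 11.6
tool_pos: [0.5285, 0.0575, 0.0599]
eef_rot: [3.141, 0.002, -3.124]
wrist_force: [-0.4, -0.6, -0.4]
gripper_width: 0.269
grip_force: 39.8
```

Call:
drive_tool --increments '[{"claw": 1,"xyz": [-25,40,0],"yaw": -0.02},{"claw": 1,"xyz": [-50,80,0],"yaw": -0.05},{"claw": 1,"xyz": [-75,120,0],"yaw": -0.07},{"claw": 1,"xyz": [-97,155,0],"yaw": -0.09},{"claw": 1,"xyz": [-104,171,0],"yaw": -0.09}]'

```text
time: 12.1
tool_pos: [0.6297, 0.2306, 0.0593]
eef_rot: [3.141, 0.001, -3.034]
wrist_force: [-1.3, -1.1, -0.4]
gripper_width: 0.274
grip_force: 39.8
```

Call:
drive_tool --increments '[{"claw": 1,"xyz": [0,0,0],"yaw": 0},{"claw": 1,"xyz": [0,0,0],"yaw": 0},{"claw": 1,"xyz": [0,0,0],"yaw": 0},{"claw": 1,"xyz": [0,0,0],"yaw": 0},{"claw": 1,"xyz": [0,0,0],"yaw": 0}]'

```text
time: 12.6
tool_pos: [0.628, 0.2262, 0.0601]
eef_rot: [3.142, 0.0, -3.039]
wrist_force: [1.2, -0.6, -0.3]
gripper_width: 0.274
grip_force: 39.8
```

Call:
drive_tool --increments '[{"claw": 1,"xyz": [0,0,20],"yaw": 0},{"claw": 1,"xyz": [0,0,42],"yaw": 0},{"claw": 1,"xyz": [0,0,55],"yaw": 0},{"claw": 1,"xyz": [0,0,61],"yaw": 0},{"claw": 1,"xyz": [0,0,63],"yaw": 0}]'

```text
time: 13.1
tool_pos: [0.6277, 0.2268, -0.0034]
eef_rot: [-3.141, -0.001, -3.038]
wrist_force: [-0.9, -0.8, 1.9]
gripper_width: 0.277
grip_force: 40.1
```

Call:
drive_tool --increments '[{"claw": 0.9,"xyz": [0,0,1],"yaw": 0},{"claw": 0.45,"xyz": [0,0,1],"yaw": 0},{"claw": 0.45,"xyz": [0,0,1],"yaw": 0},{"claw": 0.45,"xyz": [0,0,-13],"yaw": 0},{"claw": 0.45,"xyz": [0,0,-63],"yaw": 0}]'

```text
time: 13.6
tool_pos: [0.6241, 0.2263, 0.0557]
eef_rot: [-3.14, -0.01, -3.037]
wrist_force: [1.0, -0.4, 0.6]
gripper_width: 0.551
grip_force: 0.0
```

Call:
drive_tool --increments '[{"claw": 0.35,"xyz": [21,-35,0],"yaw": -0.01},{"claw": 0.35,"xyz": [41,-70,0],"yaw": -0.03},{"claw": 0.35,"xyz": [62,-105,0],"yaw": -0.04},{"claw": 0.35,"xyz": [83,-140,0],"yaw": -0.05},{"claw": 0.35,"xyz": [83,-140,0],"yaw": -0.05}]'

```text
time: 14.1
tool_pos: [0.5583, 0.0758, 0.0611]
eef_rot: [-3.141, -0.001, -2.992]
wrist_force: [0.1, 0.3, -1.2]
gripper_width: 0.648
grip_force: 0.0
```

Call:
drive_tool --increments '[{"claw": 0.35,"xyz": [22,-34,0],"yaw": -0.01},{"claw": 0.35,"xyz": [44,-68,0],"yaw": -0.02},{"claw": 0.35,"xyz": [66,-101,0],"yaw": -0.03},{"claw": 0.35,"xyz": [89,-135,0],"yaw": -0.04},{"claw": 0.35,"xyz": [89,-135,0],"yaw": -0.04}]'

```text
time: 14.6
tool_pos: [0.4924, -0.0709, 0.061]
eef_rot: [-3.14, 0.001, -2.952]
wrist_force: [1.2, -0.1, 0.4]
gripper_width: 0.652
grip_force: 0.0
```

Call:
drive_tool --increments '[{"claw": 0.35,"xyz": [24,-33,0],"yaw": -0.01},{"claw": 0.35,"xyz": [48,-66,0],"yaw": -0.02},{"claw": 0.35,"xyz": [72,-99,0],"yaw": -0.04},{"claw": 0.35,"xyz": [95,-132,0],"yaw": -0.05},{"claw": 0.35,"xyz": [95,-132,0],"yaw": -0.05}]'

```text
time: 15.1
tool_pos: [0.4258, -0.2193, 0.061]
eef_rot: [-3.139, 0.002, -2.902]
wrist_force: [1.7, 0.1, 0.1]
gripper_width: 0.647
grip_force: 0.0
```

Call:
drive_tool --increments '[{"claw": 0.35,"xyz": [0,0,0],"yaw": 0},{"claw": 0.35,"xyz": [0,0,0],"yaw": 0},{"claw": 0.35,"xyz": [0,0,0],"yaw": 0},{"claw": 0.35,"xyz": [0,0,0],"yaw": 0},{"claw": 0.35,"xyz": [0,0,0],"yaw": 0}]'

```text
time: 15.6
tool_pos: [0.4256, -0.2147, 0.0598]
eef_rot: [3.141, 0.0, -2.896]
wrist_force: [0.1, -0.6, 0.2]
gripper_width: 0.646
grip_force: 0.0
```

Call:
drive_tool --increments '[{"claw": 0.35,"xyz": [0,0,35],"yaw": 0},{"claw": 0.35,"xyz": [0,0,65],"yaw": 0},{"claw": 0.35,"xyz": [0,0,74],"yaw": 0},{"claw": 0.35,"xyz": [0,0,74],"yaw": 0},{"claw": 0.7,"xyz": [0,0,74],"yaw": 0}]'

```text
time: 16.1
tool_pos: [0.4258, -0.2158, -0.0135]
eef_rot: [-3.141, 0.0, -2.897]
wrist_force: [0.3, 0.1, 0.2]
gripper_width: 0.496
grip_force: 0.0
```

Call:
drive_tool --increments '[{"claw": 1,"xyz": [0,0,0],"yaw": 0},{"claw": 1,"xyz": [0,0,0],"yaw": 0},{"claw": 1,"xyz": [0,0,0],"yaw": 0},{"claw": 1,"xyz": [0,0,-30],"yaw": 0},{"claw": 1,"xyz": [0,0,-74],"yaw": 0}]'

```text
time: 16.6
tool_pos: [0.4231, -0.2141, 0.0588]
eef_rot: [3.137, -0.003, -2.898]
wrist_force: [0.7, -0.3, -1.1]
gripper_width: 0.271
grip_force: 39.6
```

Call:
drive_tool --increments '[{"claw": 1,"xyz": [-32,30,0],"yaw": 0.02},{"claw": 1,"xyz": [-64,60,0],"yaw": 0.04},{"claw": 1,"xyz": [-96,90,0],"yaw": 0.06},{"claw": 1,"xyz": [-128,118,0],"yaw": 0.07},{"claw": 1,"xyz": [-144,131,0],"yaw": 0.07}]'

```text
time: 17.1
tool_pos: [0.5349, -0.051, 0.0603]
eef_rot: [3.141, 0.002, -2.965]
wrist_force: [0.1, -0.6, -1.3]
gripper_width: 0.272
grip_force: 39.7
```

Call:
drive_tool --increments '[{"claw": 1,"xyz": [-31,33,0],"yaw": 0.02},{"claw": 1,"xyz": [-62,66,0],"yaw": 0.04},{"claw": 1,"xyz": [-93,99,0],"yaw": 0.06},{"claw": 1,"xyz": [-122,128,0],"yaw": 0.07},{"claw": 1,"xyz": [-134,140,0],"yaw": 0.07}]'

```text
time: 17.6
tool_pos: [0.6428, 0.1108, 0.06]
eef_rot: [3.141, 0.002, -3.035]
wrist_force: [-0.4, 0.0, -1.1]
gripper_width: 0.272
grip_force: 39.7
```

Call:
drive_tool --increments '[{"claw": 1,"xyz": [0,0,0],"yaw": 0},{"claw": 1,"xyz": [0,0,0],"yaw": 0},{"claw": 1,"xyz": [0,0,0],"yaw": 0},{"claw": 1,"xyz": [0,0,0],"yaw": 0},{"claw": 1,"xyz": [0,0,0],"yaw": 0}]'

```text
time: 18.1
tool_pos: [0.6407, 0.1064, 0.0601]
eef_rot: [3.142, 0.0, -3.039]
wrist_force: [0.2, -0.4, -1.2]
gripper_width: 0.272
grip_force: 39.7
```

Call:
drive_tool --increments '[{"claw": 1,"xyz": [0,0,20],"yaw": 0},{"claw": 1,"xyz": [0,0,42],"yaw": 0},{"claw": 1,"xyz": [0,0,55],"yaw": 0},{"claw": 1,"xyz": [0,0,61],"yaw": 0},{"claw": 1,"xyz": [0,0,63],"yaw": 0}]'

```text
time: 18.6
tool_pos: [0.6404, 0.1071, -0.0027]
eef_rot: [-3.141, -0.001, -3.038]
wrist_force: [-6.4, -0.9, 13.2]
gripper_width: 0.268
grip_force: 41.5
```

Call:
drive_tool --increments '[{"claw": 0.9,"xyz": [0,0,1],"yaw": 0},{"claw": 0.45,"xyz": [0,0,1],"yaw": 0},{"claw": 0.45,"xyz": [0,0,1],"yaw": 0},{"claw": 0.45,"xyz": [0,0,-13],"yaw": 0},{"claw": 0.45,"xyz": [0,0,-63],"yaw": 0}]'

```text
time: 19.1
tool_pos: [0.6368, 0.1072, 0.0557]
eef_rot: [3.141, -0.01, -3.038]
wrist_force: [0.6, 0.3, -0.9]
gripper_width: 0.552
grip_force: 0.0
```

Call:
drive_tool --increments '[{"claw": 0.2,"xyz": [45,3,0],"yaw": 0.09},{"claw": 0.2,"xyz": [90,7,0],"yaw": 0.18},{"claw": 0.2,"xyz": [135,10,0],"yaw": 0.27},{"claw": 0.2,"xyz": [180,14,0],"yaw": 0.35},{"claw": 0.2,"xyz": [212,17,0],"yaw": 0.38}]'

```text
time: 19.6
tool_pos: [0.4255, 0.1023, 0.0606]
eef_rot: [3.142, -0.0, 2.864]
wrist_force: [-0.0, -0.3, -0.1]
gripper_width: 0.796
grip_force: 0.0
```

Call:
drive_tool --increments '[{"claw": 0.2,"xyz": [0,0,0],"yaw": 0},{"claw": 0.2,"xyz": [0,0,0],"yaw": 0},{"claw": 0.2,"xyz": [0,0,0],"yaw": 0},{"claw": 0.2,"xyz": [0,0,0],"yaw": 0},{"claw": 0.2,"xyz": [0,0,0],"yaw": 0}]'

```text
time: 20.1
tool_pos: [0.4295, 0.1023, 0.0599]
eef_rot: [3.141, 0.0, 2.866]
wrist_force: [0.2, 0.7, 0.8]
gripper_width: 0.801
grip_force: 0.0
```

```bash
python3 - <<'E'
from h import *
c=snap("top"); s=snap("side"); print(bot.state()["tool_pos"],bot.state()["eef_rot"])
a=cv2.resize(c["frame"][95:195,165:265],(400,400),interpolation=2);b=cv2.resize(s["frame"][115:215,220:320],(400,400),interpolation=2)
cv2.imwrite("pics/t5.png",np.hstack([a,b])[:,:,::-1])
E
```

```text
[0.42888986 0.10226814 0.05963662] [ 3.14158088e+00 -2.13954407e-04  2.86567681e+00]
```

View pics/t5.png

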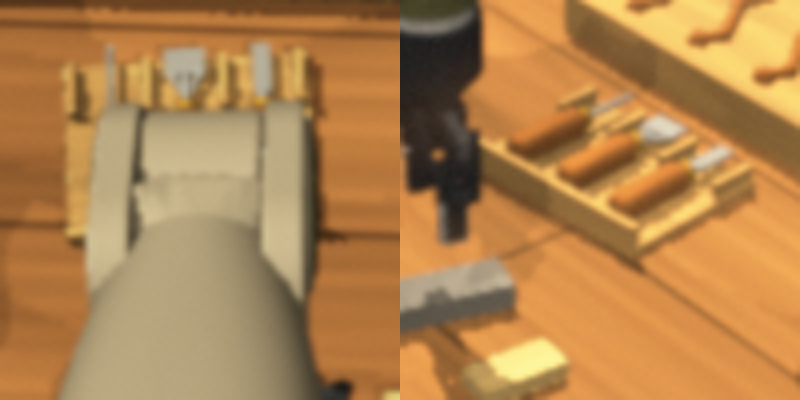

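The side crop shows all three tools in their lanes: slender left, broad middle, medium right, with butts just behind the rail. Next is the stone.

Call:
drive_tool --increments '[{"claw": 0.2,"xyz": [0,0,35],"yaw": 0},{"claw": 0.2,"xyz": [0,0,65],"yaw": 0},{"claw": 0.2,"xyz": [0,0,76],"yaw": 0},{"claw": 0.2,"xyz": [0,0,76],"yaw": 0},{"claw": 0.5,"xyz": [0,0,76],"yaw": 0}]' --newtons 60

```text
time: 20.7
tool_pos: [0.4289, 0.1023, -0.0157]
eef_rot: [3.141, 0.0, 2.866]
wrist_force: [1.3, 0.1, -0.6]
gripper_width: 0.646
grip_force: 0.0
```

Call:
drive_tool --increments '[{"claw": 1,"xyz": [0,0,0],"yaw": 0},{"claw": 1,"xyz": [0,0,0],"yaw": 0},{"claw": 1,"xyz": [0,0,0],"yaw": 0},{"claw": 1,"xyz": [0,0,0],"yaw": 0},{"claw": 1,"xyz": [0,0,-30],"yaw": 0}]'

```text
time: 21.2
tool_pos: [0.4258, 0.1021, 0.0122]
eef_rot: [-3.14, -0.005, 2.866]
wrist_force: [-0.0, -0.1, -2.2]
gripper_width: 0.456
grip_force: 61.6
```

Call:
drive_tool --increments '[{"claw": 1,"xyz": [0,0,-46],"yaw": 0},{"claw": 1,"xyz": [0,0,-46],"yaw": 0},{"claw": 1,"xyz": [-30,-22,-46],"yaw": -0.02},{"claw": 1,"xyz": [-65,-46,-46],"yaw": -0.04},{"claw": 1,"xyz": [-100,-71,-46],"yaw": -0.06}]'

```text
time: 21.7
tool_pos: [0.5059, 0.006, 0.0599]
eef_rot: [3.141, 0.001, 2.928]
wrist_force: [0.9, 0.5, -2.0]
gripper_width: 0.454
grip_force: 61.7
```

Call:
drive_tool --increments '[{"claw": 1,"xyz": [-36,-29,0],"yaw": -0.02},{"claw": 1,"xyz": [-72,-58,0],"yaw": -0.05},{"claw": 1,"xyz": [-108,-87,0],"yaw": -0.08},{"claw": 1,"xyz": [-144,-116,0],"yaw": -0.1},{"claw": 1,"xyz": [-180,-145,0],"yaw": -0.12}]'

```text
time: 22.2
tool_pos: [0.6506, -0.175, 0.059]
eef_rot: [3.141, -0.001, 3.046]
wrist_force: [1.1, 0.6, -1.5]
gripper_width: 0.453
grip_force: 61.7
```

Call:
drive_tool --increments '[{"claw": 1,"xyz": [0,0,0],"yaw": 0},{"claw": 1,"xyz": [0,0,0],"yaw": 0},{"claw": 1,"xyz": [0,0,0],"yaw": 0},{"claw": 1,"xyz": [0,0,0],"yaw": 0},{"claw": 1,"xyz": [0,0,0],"yaw": 0}]'

```text
time: 22.7
tool_pos: [0.6496, -0.1722, 0.0601]
eef_rot: [3.141, -0.0, 3.047]
wrist_force: [-1.4, -0.0, -2.5]
gripper_width: 0.449
grip_force: 61.8
```

Call:
drive_tool --increments '[{"claw": 1,"xyz": [0,0,15],"yaw": 0},{"claw": 1,"xyz": [0,0,30],"yaw": 0},{"claw": 1,"xyz": [0,0,40],"yaw": 0},{"claw": 1,"xyz": [0,0,40],"yaw": 0},{"claw": 1,"xyz": [0,0,40],"yaw": 0}]'

```text
time: 23.2
tool_pos: [0.65, -0.1731, 0.0201]
eef_rot: [3.141, -0.0, 3.046]
wrist_force: [-0.0, -0.7, -2.6]
gripper_width: 0.452
grip_force: 61.7
```

```bash
python3 - <<'E'
from h import *
c=snap("top"); s=snap("side"); print(bot.state()["tool_pos"],bot.state()["eef_rot"])
a=cv2.resize(c["frame"][95:175,290:370],(400,400),interpolation=2);b=cv2.resize(s["frame"][140:240,300:400],(400,400),interpolation=2)
cv2.imwrite("pics/t6.png",np.hstack([a,b])[:,:,::-1])
E
```

```text
[ 0.65070241 -0.1735551   0.02077085] [-3.14126338e+00  1.53151496e-03  3.04595115e+00]
```

View pics/t6.png

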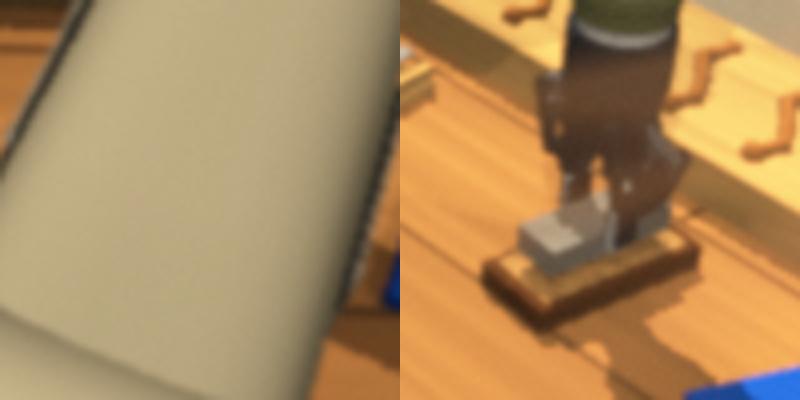

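The side crop shows the stone held level over the base, aligned lengthwise. I lower it and release.

Call:
drive_tool --increments '[{"claw": 1,"xyz": [0,0,5],"yaw": 0},{"claw": 1,"xyz": [0,0,9],"yaw": 0},{"claw": 1,"xyz": [0,0,12],"yaw": 0},{"claw": 1,"xyz": [0,0,13],"yaw": 0},{"claw": 1,"xyz": [0,0,13],"yaw": 0}]'

```text
time: 23.8
tool_pos: [0.6499, -0.1734, 0.0074]
eef_rot: [3.142, 0.0, 3.046]
wrist_force: [-2.8, 0.9, 3.4]
gripper_width: 0.452
grip_force: 62.3
```

Call:
drive_tool --increments '[{"claw": 0.5,"xyz": [0,0,0],"yaw": 0},{"claw": 0.2,"xyz": [0,0,0],"yaw": 0},{"claw": 0.2,"xyz": [0,0,0],"yaw": 0},{"claw": 0.2,"xyz": [0,0,-15],"yaw": 0},{"claw": 0.2,"xyz": [0,0,-60],"yaw": 0}]'

```text
time: 24.3
tool_pos: [0.6464, -0.172, 0.062]
eef_rot: [3.139, -0.01, 3.046]
wrist_force: [2.0, 1.1, 0.2]
gripper_width: 0.801
grip_force: 0.0
```

Call:
drive_tool --increments '[{"claw": 0,"xyz": [17,25,-8],"yaw": 0},{"claw": 0,"xyz": [34,50,-13],"yaw": 0},{"claw": 0,"xyz": [51,75,-13],"yaw": 0},{"claw": 0,"xyz": [68,100,-13],"yaw": 0},{"claw": 0,"xyz": [85,125,-13],"yaw": 0}]'

```text
time: 24.8
tool_pos: [0.577, -0.04, 0.0799]
eef_rot: [3.142, 0.001, 3.046]
wrist_force: [0.1, 1.2, -0.1]
gripper_width: 1.002
grip_force: 0.0
```

Call:
drive_tool --increments '[{"claw": 0,"xyz": [17,25,0],"yaw": 0},{"claw": 0,"xyz": [34,50,0],"yaw": 0},{"claw": 0,"xyz": [51,75,0],"yaw": 0},{"claw": 0,"xyz": [68,100,0],"yaw": 0},{"claw": 0,"xyz": [85,126,0],"yaw": 0}]'

```text
time: 25.3
tool_pos: [0.5044, 0.0936, 0.08]
eef_rot: [3.141, 0.001, 3.046]
wrist_force: [-0.2, 0.6, 0.8]
gripper_width: 1.004
grip_force: 0.0
```

Call:
drive_tool --increments '[{"claw": 0,"xyz": [20,30,3],"yaw": 0},{"claw": 0,"xyz": [40,60,7],"yaw": 0},{"claw": 0,"xyz": [60,90,10],"yaw": 0},{"claw": 0,"xyz": [84,125,14],"yaw": 0},{"claw": 0,"xyz": [84,125,20],"yaw": 0}]'

```text
time: 25.8
tool_pos: [0.4308, 0.2285, 0.0599]
eef_rot: [3.14, -0.001, 3.052]
wrist_force: [1.3, -0.8, -0.4]
gripper_width: 0.998
grip_force: 0.0
```

```bash
python3 - <<'E'
from h import *
s=snap("side");s=snap("side");c=snap("top"); print(bot.state()["tool_pos"],bot.state()["eef_rot"])
measure(c,dict(stone=((450,155,515,250),.034,.07,.044),base=((450,155,515,250),.012,.07,.022),rosette=((540,285,590,330),.008,.05,.012),off=((380,280,415,335),.01,.05,.016)))
b=cv2.resize(s["frame"][90:240,190:390],(800,600),interpolation=2)
cv2.imwrite("pics/t7.png",b[:,:,::-1])
E
```

```text
[0.43311232 0.2251194  0.0596295 ] [-3.14122668e+00  1.00098736e-06  3.04661639e+00]
stone {'rect': [648.3, -172.6], 'mean': [648.4, -172.7], 'L': 117.3, 'W': 44.5, 'ang': -0.099, 'pca': -0.098, 'hz': [40.8, 44.6, 47.7]}
base {'rect': [650.0, -172.8], 'mean': [649.2, -172.7], 'L': 156.8, 'W': 74.2, 'ang': -0.106, 'pca': -0.105, 'hz': [20.2, 26.6, 46.6]}
rosette {'rect': [432.0, -338.3], 'mean': [431.9, -337.2], 'L': 49.3, 'W': 48.1, 'ang': 0.171, 'pca': -0.072, 'hz': [9.0, 12.4, 16.4]}
off {'rect': [421.3, -4.5], 'mean': [421.1, -4.4], 'L': 74.4, 'W': 37.2, 'ang': -0.078, 'pca': -0.099, 'hz': [14.1, 17.1, 19.9]}
```

View pics/t7.png

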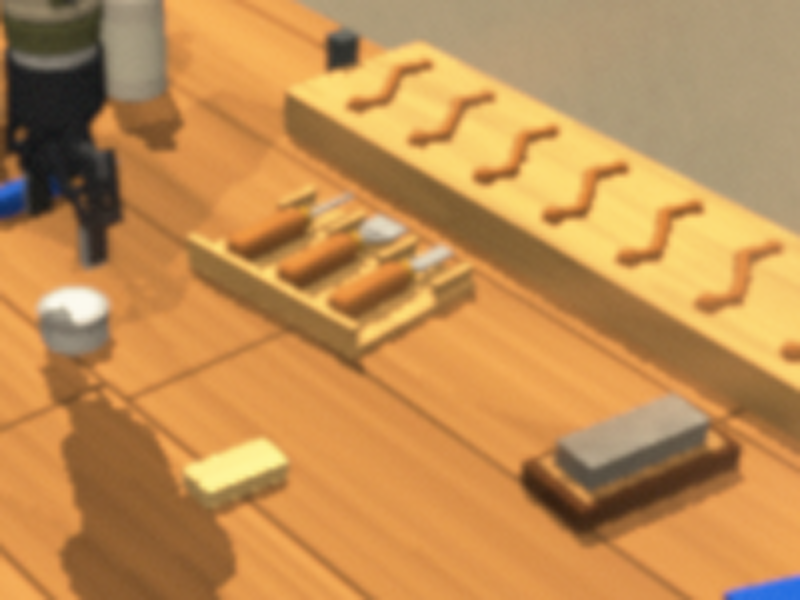

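The picture shows the stone centred on the base, the tools in the rest, and the rosette and offcut where they were. Next is the tin at (73,320).

Call:
drive_tool --increments '[{"claw": 0,"xyz": [0,-1,35],"yaw": 0},{"claw": 0,"xyz": [0,-1,65],"yaw": 0},{"claw": 0,"xyz": [0,-1,78],"yaw": 0},{"claw": 0,"xyz": [0,-1,78],"yaw": 0},{"claw": 0.2,"xyz": [0,-1,78],"yaw": 0}]' --newtons 40

```text
time: 26.45
tool_pos: [0.434, 0.2233, -0.0178]
eef_rot: [3.142, 0.0, 3.044]
wrist_force: [0.1, 0.5, -0.0]
gripper_width: 0.858
grip_force: 0.0
```

Call:
drive_tool --increments '[{"claw": 1,"xyz": [0,0,0],"yaw": 0},{"claw": 1,"xyz": [0,0,0],"yaw": 0},{"claw": 1,"xyz": [0,0,0],"yaw": 0},{"claw": 1,"xyz": [0,0,0],"yaw": 0},{"claw": 1,"xyz": [0,0,-30],"yaw": 0}]'

```text
time: 26.95
tool_pos: [0.4308, 0.2233, 0.0101]
eef_rot: [-3.14, -0.005, 3.046]
wrist_force: [-1.2, -0.1, -0.7]
gripper_width: 0.651
grip_force: 42.7
```

Call:
drive_tool --increments '[{"claw": 1,"xyz": [0,0,-48],"yaw": 0},{"claw": 1,"xyz": [0,0,-58],"yaw": 0},{"claw": 1,"xyz": [0,0,-58],"yaw": 0},{"claw": 1,"xyz": [0,0,-58],"yaw": 0},{"claw": 1,"xyz": [0,0,-58],"yaw": 0}]'

```text
time: 27.45
tool_pos: [0.4317, 0.2237, 0.0683]
eef_rot: [-3.141, -0.003, 3.046]
wrist_force: [-0.2, 0.2, -1.8]
gripper_width: 0.65
grip_force: 42.8
```

```bash
python3 - <<'E'
from workcell import bot
s=bot.state();p=s["tool_pos"]*1000;y=s["eef_rot"][2];print(p,y)
from plan import plan
from math import pi
plan((*p,y),[("t to",657.8,-94.9,70,pi/2-.1,1)])
E
```

```text
[431.74351785 223.71224814  68.28846458] 3.0457633819474563
t to       claw 1 xyz [-85, -99, -1] yaw 0.52  -> [506.9, 117.0, 69.3] 2.526
t to       claw 1 xyz [-123, -43, 0] yaw 0.53  -> [582.4, 10.9, 69.3] 1.996
t to       claw 1 xyz [-127, 25, -1] yaw 0.52  -> [657.6, -94.5, 70.3] 1.476
```

Call:
drive_tool --increments '[{"claw": 1,"xyz": [-17,-20,0],"yaw": 0.11},{"claw": 1,"xyz": [-36,-42,-1],"yaw": 0.23},{"claw": 1,"xyz": [-55,-64,-1],"yaw": 0.35},{"claw": 1,"xyz": [-74,-86,-1],"yaw": 0.46},{"claw": 1,"xyz": [-85,-99,-1],"yaw": 0.52}]'

```text
time: 27.95
tool_pos: [0.5083, 0.1158, 0.069]
eef_rot: [-3.14, -0.002, 2.521]
wrist_force: [0.2, -0.7, -0.5]
gripper_width: 0.646
grip_force: 42.8
```

Call:
drive_tool --increments '[{"claw": 1,"xyz": [-25,-9,0],"yaw": 0.11},{"claw": 1,"xyz": [-50,-17,0],"yaw": 0.22},{"claw": 1,"xyz": [-75,-26,0],"yaw": 0.33},{"claw": 1,"xyz": [-100,-35,0],"yaw": 0.44},{"claw": 1,"xyz": [-123,-43,0],"yaw": 0.53}]'

```text
time: 28.45
tool_pos: [0.5831, 0.0104, 0.0687]
eef_rot: [-3.139, -0.002, 1.991]
wrist_force: [-0.4, 0.7, -0.5]
gripper_width: 0.651
grip_force: 42.8
```

Call:
drive_tool --increments '[{"claw": 1,"xyz": [-25,5,0],"yaw": 0.11},{"claw": 1,"xyz": [-50,10,0],"yaw": 0.22},{"claw": 1,"xyz": [-75,15,0],"yaw": 0.33},{"claw": 1,"xyz": [-105,21,0],"yaw": 0.44},{"claw": 1,"xyz": [-127,25,-1],"yaw": 0.52}]'

```text
time: 28.95
tool_pos: [0.6586, -0.0953, 0.0692]
eef_rot: [-3.138, -0.0, 1.471]
wrist_force: [0.3, -0.6, -1.2]
gripper_width: 0.647
grip_force: 42.8
```

Call:
drive_tool --increments '[{"claw": 1,"xyz": [0,0,0],"yaw": 0},{"claw": 1,"xyz": [0,0,0],"yaw": 0},{"claw": 1,"xyz": [0,0,0],"yaw": 0},{"claw": 1,"xyz": [0,0,0],"yaw": 0},{"claw": 1,"xyz": [0,0,0],"yaw": 0}]'

```text
time: 29.45
tool_pos: [0.6585, -0.0932, 0.0718]
eef_rot: [-3.141, -0.0, 1.477]
wrist_force: [0.7, -0.6, 0.0]
gripper_width: 0.648
grip_force: 42.8
```

```bash
python3 - <<'E'
from h import *
c=snap("side");s=bot.state();p=s["tool_pos"]*1000;y=s["eef_rot"][2];print(p,y)
w=world(c)*1000;h=cv2.cvtColor(c["frame"],cv2.COLOR_RGB2HSV)
m=(h[...,1]<70)&(h[...,2]>90)&(abs(w[...,0]-650)<60)&(abs(w[...,1]+95)<60)&(w[...,2]>30)&(w[...,2]<125)
q=w[m];print(len(q),np.percentile(q,[2,50,98],axis=0).round(0).tolist())
from plan import plan
from math import pi
plan((*p,y),[("t to",657.8,-94.9,20,pi/2-.1,1)])
cv2.imwrite("pics/t8.png",cv2.resize(c["frame"][110:210,290:390],(500,500),interpolation=2)[:,:,::-1])
E
```

```text
[658.67793339 -93.32834446  71.94165764] 1.4769042980118448
197 [[629.0, -120.0, 94.0], [651.0, -105.0, 116.0], [684.0, -75.0, 120.0]]
t to       claw 1 xyz [-2, -1, 52] yaw 0.01  -> [657.5, -95.2, 19.9] 1.467
```

View pics/t8.png

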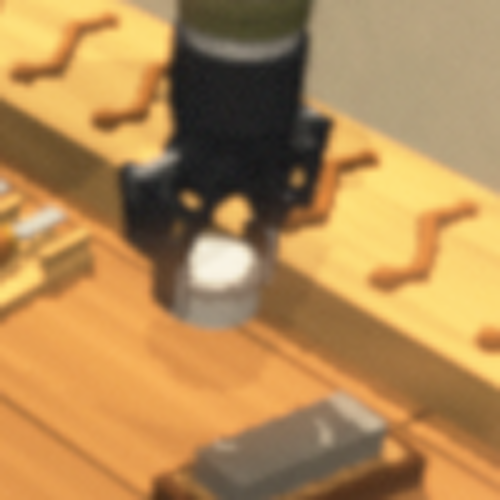

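The tin is held level, with its top at about (222,262) in the crop. I apply a small correction, lower it and release.

Call:
drive_tool --increments '[{"claw": 1,"xyz": [-3,-1,30],"yaw": 0},{"claw": 1,"xyz": [-3,-1,60],"yaw": 0},{"claw": 1,"xyz": [-3,-1,75],"yaw": 0},{"claw": 1,"xyz": [-3,-1,80],"yaw": 0},{"claw": 1,"xyz": [-3,-1,80],"yaw": 0}]'

```text
time: 30.0
tool_pos: [0.6571, -0.0966, -0.0087]
eef_rot: [-3.14, -0.0, 1.476]
wrist_force: [0.3, 0.1, 0.3]
gripper_width: 0.647
grip_force: 42.8
```

Call:
drive_tool --increments '[{"claw": 1,"xyz": [0,0,3],"yaw": 0},{"claw": 1,"xyz": [0,0,6],"yaw": 0},{"claw": 1,"xyz": [0,0,7],"yaw": 0},{"claw": 1,"xyz": [0,0,7],"yaw": 0},{"claw": 1,"xyz": [0,0,7],"yaw": 0}]'

```text
time: 30.5
tool_pos: [0.6578, -0.097, -0.0149]
eef_rot: [3.141, 0.0, 1.476]
wrist_force: [0.2, 0.2, 0.0]
gripper_width: 0.65
grip_force: 42.8
```

Call:
drive_tool --increments '[{"claw": 1,"xyz": [0,0,2],"yaw": 0},{"claw": 1,"xyz": [0,0,2],"yaw": 0},{"claw": 0.2,"xyz": [0,0,2],"yaw": 0},{"claw": 0,"xyz": [0,0,2],"yaw": 0},{"claw": 0,"xyz": [0,0,2],"yaw": 0}]'

```text
time: 31.0
tool_pos: [0.6576, -0.0969, -0.0174]
eef_rot: [-3.141, -0.0, 1.476]
wrist_force: [-1.0, -0.7, -0.2]
gripper_width: 1.001
grip_force: 0.0
```

Call:
drive_tool --increments '[{"claw": 0,"xyz": [0,0,-15],"yaw": 0},{"claw": 0,"xyz": [0,0,-55],"yaw": 0},{"claw": 0,"xyz": [0,0,-100],"yaw": 0},{"claw": 0,"xyz": [0,40,-130],"yaw": 0},{"claw": 0,"xyz": [0,80,-160],"yaw": 0}]'

```text
time: 31.5
tool_pos: [0.7375, -0.1045, 0.1469]
eef_rot: [3.139, 0.0, 1.476]
wrist_force: [2.5, -0.8, -0.4]
gripper_width: 0.998
grip_force: 0.0
```

Call:
drive_tool --increments '[{"claw": 0,"xyz": [0,-40,0],"yaw": 0},{"claw": 0,"xyz": [0,-80,0],"yaw": 0},{"claw": 0,"xyz": [0,-120,0],"yaw": 0},{"claw": 0,"xyz": [0,-160,0],"yaw": 0},{"claw": 0,"xyz": [0,-200,0],"yaw": 0}]'

```text
time: 32.0
tool_pos: [0.5369, -0.0854, 0.1436]
eef_rot: [3.141, 0.0, 1.476]
wrist_force: [-0.7, -1.0, 0.6]
gripper_width: 0.999
grip_force: 0.0
```

```bash
python3 - <<'E'
from h import *
c=snap("top");c=snap("top");s=snap("side");print(bot.state()["tool_pos"])
cv2.imwrite("pics/t9.png",np.hstack([cv2.resize(c["frame"][80:230,150:350],(400,300),interpolation=2),cv2.resize(s["frame"][100:250,210:410],(400,300),interpolation=2)])[:,:,::-1])
np.savez("t9.npz",**c)
try: measure(c,dict(tin=((410,175,456,240),.02,.05,.028),base=((450,155,515,250),.015,.03,.022)))
except Exception as e: print(e)
h=cv2.cvtColor(s["frame"],cv2.COLOR_RGB2HSV);z=world(s)[...,2]
E
```

```text
[ 0.53534714 -0.08490121  0.14369578]
max() iterable argument is empty
```

View pics/t9.png

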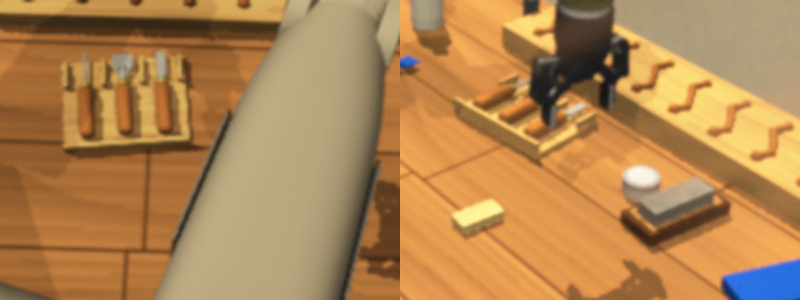

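Tools, stone and tin all look right, but the arm hides the tin in the top view. I move it aside to verify.

Call:
drive_tool --increments '[{"claw": 0,"xyz": [45,-15,-10],"yaw": 0},{"claw": 0,"xyz": [90,-30,-20],"yaw": 0},{"claw": 0,"xyz": [135,-45,-30],"yaw": 0},{"claw": 0,"xyz": [180,-60,-40],"yaw": 0},{"claw": 0,"xyz": [220,-75,-50],"yaw": 0}]'

```text
time: 32.65
tool_pos: [0.4856, 0.1428, 0.1946]
eef_rot: [3.138, -0.001, 1.476]
wrist_force: [0.9, 0.4, 0.3]
gripper_width: 0.999
grip_force: 0.0
```

Call:
drive_tool --increments '[{"claw": 0,"xyz": [40,0,0],"yaw": 0},{"claw": 0,"xyz": [80,0,0],"yaw": 0},{"claw": 0,"xyz": [120,0,0],"yaw": 0},{"claw": 0,"xyz": [160,0,0],"yaw": 0},{"claw": 0,"xyz": [160,0,0],"yaw": 0}]'

```text
time: 33.15
tool_pos: [0.5011, 0.3048, 0.1934]
eef_rot: [3.139, -0.003, 1.481]
wrist_force: [-0.9, -0.8, 0.2]
gripper_width: 1.0
grip_force: 0.0
```

```bash
python3 - <<'E'
from h import *
c=snap("top")
measure(c,dict(tin=((408,175,455,240),.02,.05,.028),base=((462,155,515,250),.012,.06,.022),tools=((255,150,385,222),.026,.05,.032),off=((380,280,415,335),.01,.05,.016),ros=((540,285,590,330),.008,.05,.012)))
z=world(c)[...,2]; m=((z>.026)&(z<.05)).astype(np.uint8); m[:112]=0;m[160:]=0;m[:,:175]=0;m[:,255:]=0
k,l,st,ce=cv2.connectedComponentsWithStats(m)
R=np.array([[.9949,.1008],[-.1008,.9949]])
for i in range(1,k):
    if st[i,4]>25: 
        P=cast(c,np.argwhere(l==i)[:,::-1],.032)*1000; L=(P-[649,168.8])@R.T; print(st[i],L.mean(0).round(1),L.min(0).round(1),L.max(0).round(1))
E
```

```text
tin {'rect': [658.6, -89.7], 'mean': [658.1, -91.9], 'L': 59.8, 'W': 46.7, 'ang': 0.008, 'pca': -0.037, 'hz': [25.8, 29.5, 32.4]}
base {'rect': [650.3, -172.8], 'mean': [649.3, -172.8], 'L': 155.9, 'W': 73.9, 'ang': -0.101, 'pca': -0.107, 'hz': [20.6, 26.9, 46.5]}
tools {'rect': [643.7, 107.2], 'mean': [640.7, 106.7], 'L': 92.6, 'W': 27.1, 'ang': 0.11, 'pca': 0.107, 'hz': [29.0, 33.6, 37.2]}
off {'rect': [421.3, -4.5], 'mean': [421.3, -4.4], 'L': 74.4, 'W': 37.2, 'ang': -0.078, 'pca': -0.092, 'hz': [13.9, 16.8, 20.4]}
ros {'rect': [432.1, -337.4], 'mean': [431.5, -337.5], 'L': 47.8, 'W': 47.8, 'ang': 0.349, 'pca': -0.283, 'hz': [8.9, 12.7, 16.7]}
[208 114   9  33 203] [-10.5  -0.3] [-55.2 -12.1] [50.1 11.7]
[228 118   9  28 195] [-14.8 -60.9] [-56.  -72.9] [ 33. -49.]
[189 120   9  29 194] [-13.2  59.5] [-58.   47.7] [34.  71.3]
[182 147  63   7 168] [-69.2  -2.2] [-74.9 -96.1] [-64.5  94.5]
```

The tools sit at rest-local x of about -14 and y of 60, 0 and -60. The tin gap comes out near 14 mm and the bystanders have not moved. Handing in.

```bash
python3 -c "
from workcell import bot
print(bot.job_done())"
```

```text
the job is handed in; nothing more can be done
None
```

I handed the job in at about 33 s: the three tools are in their lanes, the stone is within about 2 mm of centre on its base, the tin stands about 14 mm from the base, and the rosette and offcut have not moved. The first grasp closed on nothing because the fingertips sat about 28 mm higher than described, so I grasped about 27 mm lower from then on. The hand-in returned no verdict.

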